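# Unstack the bits and bobs onto their wooden trays

### The arm

A 7-joint arm with a two-finger parallel gripper is mounted at the origin on a cart in front of the work surface, level with it; the furniture and walls round the work are solid. World frame = base frame: x ahead of the robot, y to its left, z up, the work surface at z = 0. Lengths are in m, angles in degrees, forces in N, time in s.
With the tool pointing down it reaches from about 0.425 to 1.025 m from the base axis. Payload 9.4 kg.
Tool frame: the origin (TCP) lies midway between the tips of the shut fingers; the grasp point (between the pads) lies 19 mm behind it; z points along the fingers, y is the line along which they close (so a half turn about z gives the same grasp; the last joint's range is limited). The gripper opens to 85 mm and grips with 20 to 120 N. Pads are 22 mm wide; open, the fingers measure 114 mm over their backs; the gripper's body (76 mm by 85 mm) begins 54 mm behind the grasp point. The pads swing forward as they close: fully open they stand 13 mm farther back than shut.
Start: joints at [72.783, 34.337, -0.143, 91.639, 0.103, 54.024, -4.572], TCP at [0.161, -0.707, 0.231] pointing down, gripper open.
Joint ranges: [-147.43, 147.43], [-19.82, 112.94], [-74.19, 73.91], [6.32, 146.72], [-59.91, 239.91], [6.04, 106.73], [-150.56, 150.56]. Speed limits (degrees/s): [127.2, 127.2, 172.46, 172.46, 180, 180, 180].

### API

Orientations are given as a 3x3 rotation matrix whose columns are the frame's x, y, z axes.
In Python, from cell import telemetry, cams, hand_in, finder gives the robot as it stands.
- The arm moves only by the tool play_rows, never from a script. Its argument "series" is a list of rows, each an object of numbers: "dx", "dy", "dz": the shift along the tool's x, y, z normalised to -1 to 1, where 1 is 0.5 m; "rx", "ry", "rz": the turn, a rotation vector about the tool's x, y, z normalised to -1 to 1, where 1 is 0.5 rad. A call has 1 to 8 rows; each row is the pose to reach, as a shift and turn from the pose commanded when the call began, along the tool's axes at that moment; what a row does not reach only later rows make up. A row lasts 1/12 s, in which the tool goes at most 41.7 mm and 7.16 degrees, less where a joint would pass 70% of its speed; a pose out of reach is approached as far as the arm can. A call with a number of a shift or a turn outside -1 to 1 is refused whole. A call with a gripper value outside its range is refused whole. "grip" is the closure, from -1 (fully open) to 1 (shut), set as the call begins (left out, the last holds). The fingers move at their own pace and stop on an object; "force" is the grip in N (left out, the last holds). Time passes only in rows, so rows that repeat a pose let the fingers close. It gives the time, the measured TCP pose, the force, the opening and the grip force at its end, in the units of the state.
- telemetry.observe(): the state, without advancing time (a new reading comes with each control period).
- cams.read_camera(name): name is "scene" or "side" or "wrist"; returns a dict with "pixels" (384x512x3 uint8, red, green, blue), "intrinsics" (3x3 intrinsics, pixels), "position" and "orientation" of the camera in the world. Camera axes: x right, y down, z forward; pixel columns grow to the right and rows downward; lengths in m; the calibration is good to about 2 mm. A picture is of the moment at which its call begins. There is no depth.
- hand_in(): hands the job in; it is judged then, once.
Trained networks look in a picture, given as the dict that the camera call returned (one of the last four; its "shot" number tells which), for a name from the list of things; names that differ only in an ending like _2 or _b are one class to them, and where a whole thing is asked for, a point or a joint stands for the part that bears it (a point fixed in the world has none). Each returns a list of dicts, best first, with "score" (0 to 1); they miss things now and then, are a little off and sometimes report something else, mostly with a low value. They report only what shows in the picture. A call takes as long as a camera call. They do not tell look-alikes from the thing itself.
- finder.look_for(name, picture): "at" ([x, y, z] in m, in world coordinates, good to about 4 mm: the middle of the surface that is visible of it).
- finder.trace(name, picture): "region" (384x512 bool, what is visible of it).
The state is a dict: "time": time; "joint_pos": joint angles; "qvel": joint speeds; "effort": joint torques, N m; "eef_pos": TCP position; "tool_rot": TCP orientation; "force": force on the tool from outside, world axes, zero at the start; "moment": the same for the moment, N m; "opening": finger opening in m; "finger_force": force on a finger pad.
Only numpy, scipy, OpenCV 4.12 (cv2) and the standard library are available. Lean on these libraries where they do the work, as an engineer would, in place of code of your own. Each camera call takes 0.05 s, during which the arm holds its last target. There are 200 camera calls.

### The job

Take the little pile apart and put each thing in its own wooden tray: the walnut in the dimple of the small block, the star cutter flat in the recess with the star on its floor, the ribbon reel flat in the largest recess. The spice tin stands in the reel's tray by mistake: move it, upright and without tipping it over, to the plain smaller tray before the reel needs the place. Leave each thing seated in its recess, about in the middle, and let go.

Things in the scene. Friction and masses are not known exactly. Their poses are not given: they have to be found in the camera images.
- walnut: brown walnut in its shell, 38 x 33 x 28 mm (longest along its own x, 33 mm along y), 12 g, loose. Starts sunk about 4 mm into the open top of the star cutter, about 6 mm from its middle. Origin on its underside; z up as it starts.
- walnut_middle (a point): the middle of the walnut, 14 mm above its underside; use this point, it stays in the middle however the nut is turned. Axes as the walnut's.
- star_cutter: plain tin five-pointed star cookie cutter, open top and bottom, 22 mm high, 53 x 56 mm over its points, 18 g, loose; starts flat on the reel. Origin in the middle of its underside, z up; one point along +x (27 mm out), two more at x = +7, y = +-28 mm, so it can be gripped across those two along its y (56 mm) by its outside. Any turn about z is good in its tray.
- reel: flat reel of wine-red velvet ribbon with pale round ends, 68 mm across, 26 mm high, about 45 g, loose, lying flat on the worktop at the bottom of the pile. Origin in the middle of its underside, z up.
- spice_tin: small round cream tin with grey lid, 46 mm across, 48 mm high, about 60 g, loose; starts upright on the reel's tray, near its middle. Origin in the middle of its underside, z up.
- reel_tray_seat (a point): the reel's tray, the largest: fixed square wooden board 106 x 106 x 14 mm, round recess 84 mm across and 5 mm deep. This point: middle of the recess floor, 9 mm above the worktop; z up, x and y along the board's edges.
- star_tray_seat (a point): the star cutter's tray: fixed square wooden board 96 x 96 x 14 mm, round recess 74 mm across and 5 mm deep, with a dark star outline inlaid flush in its floor. This point: middle of the recess floor, 9 mm above the worktop; z up, x and y along the edges.
- tin_tray_seat (a point): the tin's tray: fixed square wooden board 84 x 84 x 14 mm, plain round recess 62 mm across and 5 mm deep. This point: middle of the recess floor, 9 mm above the worktop; z up, x and y along the edges.
- nut_block_seat (a point): the nut block, the smallest: fixed square wooden block 66 x 66 x 14 mm, round dimple 26 mm across and 9 mm deep, on whose rim the walnut rests. This point: middle of the dimple's floor, 5 mm above the worktop; z up.
There are look-alikes about, which are no part of the job. What is shaped like the part that bears nut_block_seat but grey or pink is not meant.

How it is judged (in metres and radians):
At the end, for the whole second after the job is handed in: Tin, reel and star cutter flat in their own recesses (within 12 mm of the middle, underside within 3 mm of the floor, tilt under 0.08 rad); walnut in the dimple (middle within 8 mm of its axis, under 27 mm above its floor); all released, at rest (horizontal distance between spice_tin and tin_tray_seat below 0.012 m and z of spice_tin in the frame of tin_tray_seat between -0.004 and 0.003 m and angle between each of spice_tin, reel, star_cutter's own z axis and vertical below 0.08 rad and linear speed of each of spice_tin, reel, star_cutter, walnut below 0.02 m/s and horizontal distance between reel and reel_tray_seat below 0.012 m and z of reel in the frame of reel_tray_seat between -0.004 and 0.003 m and horizontal distance between star_cutter and star_tray_seat below 0.012 m and z of star_cutter in the frame of star_tray_seat between -0.004 and 0.003 m and horizontal distance between walnut_middle and nut_block_seat below 0.008 m and z of walnut_middle in the frame of nut_block_seat below 0.027 m); the robot touches nothing.
It fails at once if the spice tin is tipped over (angle between spice_tin's own z axis and vertical above 0.7 rad).
It also fails if it takes over 115 s, if anything falls off the work surface, if the arm or the gripper's body presses on something with over 40 N, if the wrist force passes 120 N, or if a joint passes its speed limit or range.

## Working session

There is one attempt and no reset: what is moved stays moved. The work goes in short steps, Python scripts to look and compute and a tool call to move; the robot and the scene stay as the last step left them, time stands still between calls to the robot, and variables do not carry over. Pictures are saved under pics/ and viewed, at most 14 in all, crops included, and the job is handed in when it is done.

Besides the shell and the picture viewer there is one more tool, called after "Emit:" as name([rows], argument=value, ...), one row to a line, values as JSON. play_rows: Moves the arm, as the interface text tells. Scaled input: -1 to 1 covers 0.5 m each way for a shift and 0.5 rad each way for a turn. Its arguments: {"type":"object","properties":{"series":{"type":"array"},"grip":{"type":"number"},"force":{"type":"number"}},"required":["series"]}

```bash
mkdir -p pics; ls; cat > h.py <<'E'
import numpy as np, cv2
from cell import telemetry, cams, finder
def shot(n, save=None):
    p=cams.read_camera(n)
    if save: cv2.imwrite('pics/'+save+'.png', p['pixels'][:,:,::-1])
    return p
def ray(p,uv,z):
    K=np.array(p['intrinsics']);R=np.array(p['orientation']);o=np.array(p['position'])
    d=R@np.linalg.inv(K)@np.array([uv[0],uv[1],1.]); return o+d*(z-o[2])/d[2]
def proj(p,x):
    K=np.array(p['intrinsics']);R=np.array(p['orientation']);o=np.array(p['position'])
    q=K@(R.T@(np.array(x)-o)); return q[:2]/q[2]
E
python3 - <<'E'
from h import *
s=telemetry.observe(); print({k:np.round(v,3).tolist() for k,v in s.items()})
for n in ['scene','side']:
    p=shot(n,n+'0'); print(n,np.round(p['position'],3),np.round(p['orientation'],2).tolist(),p['intrinsics'][0][0])
    for t in ['walnut','star_cutter','reel','spice_tin','reel_tray_seat','star_tray_seat','tin_tray_seat','nut_block_seat']:
        for r in finder.look_for(t,p)[:3]: print(t,round(r['score'],2),np.round(r['at'],3),np.round(proj(p,r['at'])))
E
```

```text
pics
{'time': 0.0, 'joint_pos': [72.783, 34.386, -0.144, 91.681, 0.103, 54.022, -4.572], 'qvel': [0.03, -0.049, -0.036, 0.001, 0.062, -0.142, 0.028], 'effort': [-0.001, -77.645, 1.566, -25.8, 0.013, 0.009, 0.0], 'eef_pos': [0.161, -0.706, 0.23], 'tool_rot': [[0.975, 0.222, -0.0], [0.222, -0.975, 0.001], [-0.0, -0.002, -1.0]], 'force': [-0.298, -0.736, 0.681], 'moment': [0.008, -0.01, 0.01], 'finger_force': 0.0, 'opening': 0.085}
scene [-0.105  0.631  1.024] [[-0.67, -0.54, 0.5], [-0.74, 0.49, -0.46], [0.0, -0.68, -0.73]] 436.9009444462878
walnut 0.47 [ 0.633 -0.149  0.066] [275. 152.]
reel 0.65 [ 0.617 -0.142  0.018] [276. 166.]
reel 0.29 [0.453 0.275 0.015] [209. 269.]
spice_tin 0.69 [ 0.431 -0.266  0.052] [345. 170.]
spice_tin 0.29 [ 0.619 -0.143  0.021] [276. 165.]
reel_tray_seat 0.95 [ 0.427 -0.264  0.019] [344. 178.]
reel_tray_seat 0.3 [ 0.634 -0.148  0.064] [275. 152.]
star_tray_seat 0.67 [ 0.478 -0.03   0.013] [282. 207.]
tin_tray_seat 0.72 [0.652 0.176 0.015] [194. 209.]
nut_block_seat 0.97 [0.414 0.392 0.017] [182. 305.]
nut_block_seat 0.64 [0.452 0.275 0.014] [209. 270.]
nut_block_seat 0.62 [0.541 0.381 0.016] [158. 271.]
side [ 0.255 -0.801  0.794] [[0.94, -0.21, 0.26], [-0.33, -0.61, 0.72], [0.01, -0.77, -0.64]] 449.7186191728196
walnut 0.43 [ 0.637 -0.164  0.066] [326. 231.]
star_cutter 0.46 [ 0.63  -0.168  0.041] [322. 241.]
reel 0.55 [ 0.626 -0.178  0.02 ] [322. 251.]
spice_tin 0.94 [ 0.441 -0.285  0.06 ] [262. 297.]
reel_tray_seat 0.62 [ 0.428 -0.302  0.016] [258. 319.]
star_tray_seat 0.56 [ 0.482 -0.037  0.011] [244. 227.]
tin_tray_seat 0.86 [0.658 0.165 0.01 ] [281. 167.]
tin_tray_seat 0.27 [0.451 0.264 0.011] [203. 161.]
nut_block_seat 0.91 [0.448 0.265 0.011] [202. 161.]
nut_block_seat 0.72 [0.417 0.386 0.014] [183. 141.]
nut_block_seat 0.64 [0.551 0.372 0.014] [226. 135.]
```

View pics/scene0.png

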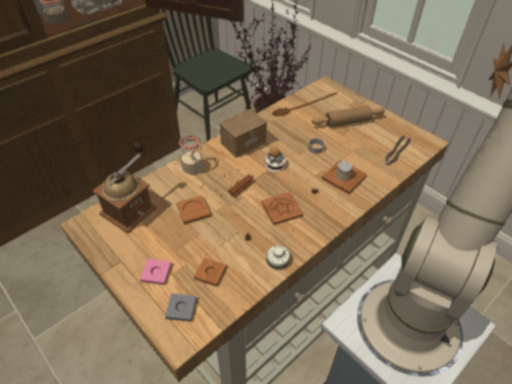

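View pics/side0.png

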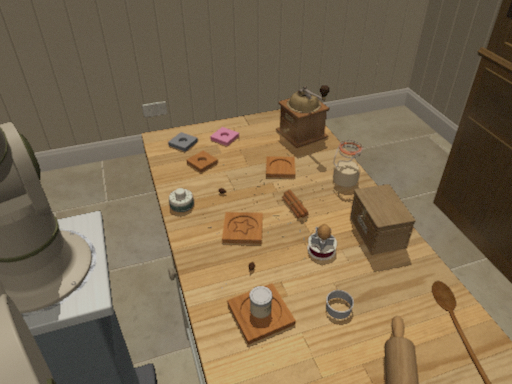

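Scene view: the pile is at (275,157) and the tin on the big tray at (343,175). The star tray is at (282,207) and the plain tray at (194,209). The nut block candidates are wooden (209,270), grey (182,306) and pink (156,271), so I choose the wooden one. The white-topped object at (278,256) and the metal ring at (316,145) could be mistaken for the reel and the cutter, but they are not in the pile. Next I'll fit the positions accurately.

```bash
cat >> h.py <<'E'
from scipy.optimize import minimize
def hull(m):
    n,l,st,_=cv2.connectedComponentsWithStats(m.astype(np.uint8))
    k=1+np.argmax(st[1:,4]); return cv2.convexHull(np.argwhere(l==k)[:,::-1].astype(np.float32))[:,0]
def model(kind,size,z0,z1,x,y,a):
    t=np.arange(4)*np.pi/2+np.pi/4+a if kind=='sq' else np.arange(24)*np.pi/12
    r=size/np.sqrt(2) if kind=='sq' else size/2
    c=np.c_[x+r*np.cos(t),y+r*np.sin(t)]
    return np.r_[np.c_[c,0*t+z0],np.c_[c,0*t+z1]]
def fit(obs,kind,size,z0,z1,g):
    """obs: list of (picture, hull); maximise silhouette overlap"""
    def cost(v):
        s=0
        for p,h in obs:
            K=np.array(p['intrinsics']);R=np.array(p['orientation']);o=np.array(p['position'])
            q=(model(kind,size,z0,z1,*v)-o)@R@K.T
            m=cv2.convexHull((q[:,:2]/q[:,2:]).astype(np.float32))[:,0]
            i=cv2.intersectConvexConvex(m,h)[0]; s-=i/(cv2.contourArea(m)+cv2.contourArea(h)-i)
        return s/len(obs)
    best=None
    for a in ([0,.5,1.] if kind=='sq' else [0]):
        sx=np.array([[0,0,0],[.01,0,0],[0,.01,0],[0,0,.3]])+[g[0],g[1],a]
        r=minimize(cost,sx[0],method='Nelder-Mead',options=dict(initial_simplex=sx,xatol=1e-4,fatol=1e-5))
        if best is None or r.fun<best.fun: best=r
    return best
def pick(name,p,g):
    L=[r for r in finder.trace(name,p)]
    uv=proj(p,g)
    L=[r for r in L if r['region'].any() and np.linalg.norm(hull(r['region']).mean(0)-uv)<25]
    return hull(L[0]['region']) if L else None
E
python3 - <<'E'
from h import *
P=[shot('scene'),shot('side')]
for n,k,s,z0,z1,g in [('spice_tin','c',.046,.009,.057,(.435,-.275,.03)),('reel_tray_seat','sq',.106,0,.014,(.427,-.28,.014)),('star_tray_seat','sq',.096,0,.014,(.48,-.033,.014)),('tin_tray_seat','sq',.084,0,.014,(.655,.17,.014)),('nut_block_seat','sq',.066,0,.014,(.45,.27,.014)),('reel','c',.068,0,.026,(.622,-.16,.02)),('walnut','c',.036,.044,.072,(.635,-.157,.06))]:
    H=[(p,pick(n,p,g)) for p in P]; H=[h for h in H if h[1] is not None]
    for o in [H]+[[h] for h in H]:
        r=fit(o,k,s,z0,z1,g); print(n,len(o),np.round(r.x,4),round(r.fun,3))
E
```

```text
spice_tin 2 [ 0.4427 -0.2756 -0.0948] -0.895
spice_tin 1 [ 0.4456 -0.2793 -0.2213] -0.921
spice_tin 1 [ 0.4432 -0.273  -0.0877] -0.903
reel_tray_seat 2 [ 0.4417 -0.2807  0.1183] -0.942
reel_tray_seat 1 [ 0.443  -0.2811  1.6759] -0.934
reel_tray_seat 1 [ 0.44   -0.2806  1.6801] -0.965
star_tray_seat 2 [ 0.4815 -0.0312  1.2111] -0.959
star_tray_seat 1 [ 0.4817 -0.0318  1.1957] -0.972
star_tray_seat 1 [ 0.4809 -0.0314  1.2256] -0.954
tin_tray_seat 2 [0.6606 0.1716 1.1977] -0.952
tin_tray_seat 1 [ 0.6614  0.1713 -0.3691] -0.953
tin_tray_seat 1 [0.6601 0.1717 1.1918] -0.955
nut_block_seat 2 [0.451  0.2741 0.4697] -0.927
nut_block_seat 1 [0.4527 0.2719 0.497 ] -0.907
nut_block_seat 1 [0.4508 0.2746 0.4759] -0.953
reel 2 [ 0.637  -0.1571 -0.3994] -0.708
reel 1 [ 0.6404 -0.1595 -0.7319] -0.637
reel 1 [ 0.6368 -0.1572 -0.3255] -0.782
walnut 1 [ 0.6425 -0.1473 -0.0888] -0.48
walnut 1 [ 0.6425 -0.1473 -0.0888] -0.48
```

```bash
cat >> h.py <<'E'
def go(*targets, yaw=None):
    s=telemetry.observe();R=np.array(s['tool_rot']);e=np.array(s['eef_pos'])
    print('t',round(s['time'],2),'tcp',np.round(e,4),'yaw y-axis deg',round(np.degrees(np.arctan2(R[1,1],R[0,1])),1),'op',round(s['opening'],4))
    for t in targets: print(t,'norm',np.round(R.T@(np.array(t)-e)/.5,4),'rows',round(np.linalg.norm(np.array(t)-e)/.0417,1))
E
python3 - <<'E'
from h import *
a=shot('scene')['pixels'];b=shot('side')['pixels']
def c(i,u,v,r=34): return cv2.resize(i[v-r:v+r,u-r:u+r],(390,390),interpolation=cv2.INTER_CUBIC)
m=cv2.resize(np.hstack([c(b,325,240),c(a,209,270)]),(780,390))
cv2.imwrite('pics/crop1.png',m[:,:,::-1])
go((.443,-.277,.13),(.443,-.277,.02))
E
```

```text
t 1.8 tcp [ 0.1609 -0.7069  0.2313] yaw y-axis deg -77.2 op 0.0854
(0.443, -0.277, 0.13) norm [ 0.741  -0.7132  0.2026] rows 12.6
(0.443, -0.277, 0.02) norm [ 0.741  -0.7132  0.4226] rows 13.3
```

View pics/crop1.png

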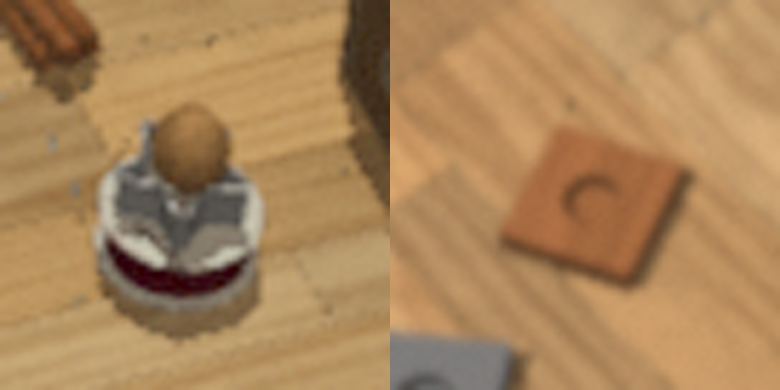

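The left crop confirms the pile: nut, star cutter and wine-red reel. The right crop confirms the wooden dimpled block, so I'll use that one.

Emit:
play_rows([
  {"dx":0.74,"dy":-0.71,"dz":0.15},
  {"dx":0.74,"dy":-0.71,"dz":0.15},
  {"dx":0.74,"dy":-0.71,"dz":0.15},
  {"dx":0.74,"dy":-0.71,"dz":0.15},
  {"dx":0.74,"dy":-0.71,"dz":0.15},
  {"dx":0.74,"dy":-0.71,"dz":0.15},
  {"dx":0.74,"dy":-0.71,"dz":0.15},
  {"dx":0.74,"dy":-0.71,"dz":0.15},
], grip=-1, force=30)

```text
schema error: expected keys dx, dy, dz, rx, ry, rz
```

```bash
python3 -c "
from h import *
go((.443,-.277,.13))"
```

```text
t 1.8 tcp [ 0.1609 -0.7069  0.2313] yaw y-axis deg -77.2 op 0.0854
(0.443, -0.277, 0.13) norm [ 0.741  -0.7132  0.2026] rows 12.6
```

Emit:
play_rows([
  {"dx":0.74,"dy":-0.71,"dz":0.15,"rx":0,"ry":0,"rz":0},
  {"dx":0.74,"dy":-0.71,"dz":0.15,"rx":0,"ry":0,"rz":0},
  {"dx":0.74,"dy":-0.71,"dz":0.15,"rx":0,"ry":0,"rz":0},
  {"dx":0.74,"dy":-0.71,"dz":0.15,"rx":0,"ry":0,"rz":0},
  {"dx":0.74,"dy":-0.71,"dz":0.15,"rx":0,"ry":0,"rz":0},
  {"dx":0.74,"dy":-0.71,"dz":0.15,"rx":0,"ry":0,"rz":0},
  {"dx":0.74,"dy":-0.71,"dz":0.15,"rx":0,"ry":0,"rz":0},
  {"dx":0.74,"dy":-0.71,"dz":0.15,"rx":0,"ry":0,"rz":0},
], grip=-1, force=30)

```text
time: 2.47
eef_pos: [0.3431, -0.4299, 0.1831]
tool_rot: [[0.975, 0.222, 0.001], [0.222, -0.975, -0.001], [0.0, 0.001, -1.0]]
force: [1.0, 0.4, -0.6]
opening: 0.0853
finger_force: 0.0
```

```bash
python3 -c "
from h import *
go((.443,-.277,.13))"
```

```text
t 2.47 tcp [ 0.3431 -0.4299  0.1831] yaw y-axis deg -77.2 op 0.0853
(0.443, -0.277, 0.13) norm [ 0.2626 -0.2539  0.1061] rows 4.6
```

Emit:
play_rows([
  {"dx":0.262,"dy":-0.254,"dz":0.106,"rx":0,"ry":0,"rz":0},
  {"dx":0.262,"dy":-0.254,"dz":0.106,"rx":0,"ry":0,"rz":0},
  {"dx":0.262,"dy":-0.254,"dz":0.106,"rx":0,"ry":0,"rz":0},
  {"dx":0.262,"dy":-0.254,"dz":0.106,"rx":0,"ry":0,"rz":0},
  {"dx":0.262,"dy":-0.254,"dz":0.106,"rx":0,"ry":0,"rz":0},
  {"dx":0.262,"dy":-0.254,"dz":0.18,"rx":0,"ry":0,"rz":0},
  {"dx":0.262,"dy":-0.254,"dz":0.25,"rx":0,"ry":0,"rz":0},
  {"dx":0.262,"dy":-0.254,"dz":0.324,"rx":0,"ry":0,"rz":0},
])

```text
time: 3.13
eef_pos: [0.4432, -0.2782, 0.0206]
tool_rot: [[0.975, 0.224, 0.003], [0.224, -0.975, -0.001], [0.002, 0.002, -1.0]]
force: [0.6, -0.8, 0.1]
opening: 0.0855
finger_force: 0.0
```

Emit:
play_rows([
  {"dx":0,"dy":0,"dz":0,"rx":0,"ry":0,"rz":0},
  {"dx":0,"dy":0,"dz":0,"rx":0,"ry":0,"rz":0},
  {"dx":0,"dy":0,"dz":0,"rx":0,"ry":0,"rz":0},
  {"dx":0,"dy":0,"dz":0,"rx":0,"ry":0,"rz":0},
  {"dx":0,"dy":0,"dz":0,"rx":0,"ry":0,"rz":0},
  {"dx":0,"dy":0,"dz":0,"rx":0,"ry":0,"rz":0},
  {"dx":0,"dy":0,"dz":0,"rx":0,"ry":0,"rz":0},
  {"dx":0,"dy":0,"dz":0,"rx":0,"ry":0,"rz":0},
], grip=1, force=30)

```text
time: 3.8
eef_pos: [0.4428, -0.2793, 0.023]
tool_rot: [[0.975, 0.222, 0.003], [0.222, -0.975, -0.002], [0.003, 0.002, -1.0]]
force: [-0.5, 0.2, 12.1]
opening: 0.0453
finger_force: 31.2
```

```bash
python3 -c "
from h import *
go((.443,-.277,.12),(.6606,.1716,.12),(.6606,.1716,.021))"
```

```text
t 3.8 tcp [ 0.4428 -0.2793  0.023 ] yaw y-axis deg -77.2 op 0.0453
(0.443, -0.277, 0.12) norm [ 0.002  -0.0039 -0.194 ] rows 2.3
(0.6606, 0.1716, 0.12) norm [ 0.6251 -0.7824 -0.1941] rows 12.2
(0.6606, 0.1716, 0.021) norm [ 0.6246 -0.7828  0.0039] rows 12.0
```

Emit:
play_rows([
  {"dx":0,"dy":0,"dz":-0.06,"rx":0,"ry":0,"rz":0},
  {"dx":0,"dy":0,"dz":-0.14,"rx":0,"ry":0,"rz":0},
  {"dx":0.04,"dy":-0.05,"dz":-0.2,"rx":0,"ry":0,"rz":0},
  {"dx":0.09,"dy":-0.11,"dz":-0.2,"rx":0,"ry":0,"rz":0},
  {"dx":0.14,"dy":-0.175,"dz":-0.2,"rx":0,"ry":0,"rz":0},
  {"dx":0.19,"dy":-0.24,"dz":-0.2,"rx":0,"ry":0,"rz":0},
  {"dx":0.24,"dy":-0.3,"dz":-0.2,"rx":0,"ry":0,"rz":0},
  {"dx":0.29,"dy":-0.363,"dz":-0.2,"rx":0,"ry":0,"rz":0},
])

```text
time: 4.47
eef_pos: [0.5437, -0.0677, 0.1224]
tool_rot: [[0.975, 0.222, 0.002], [0.222, -0.975, -0.0], [0.002, 0.0, -1.0]]
force: [0.4, -0.4, -0.9]
opening: 0.0451
finger_force: 31.2
```

```bash
python3 -c "
from h import *
shot('wrist','w1')
go((.6606,.1716,.12),(.6606,.1716,.024))"
```

```text
t 4.52 tcp [ 0.548  -0.0581  0.1223] yaw y-axis deg -76.6 op 0.0449
(0.6606, 0.1716, 0.12) norm [ 0.3252 -0.3949  0.0081] rows 6.1
(0.6606, 0.1716, 0.024) norm [ 0.3239 -0.3943  0.2001] rows 6.6
```

View pics/w1.png

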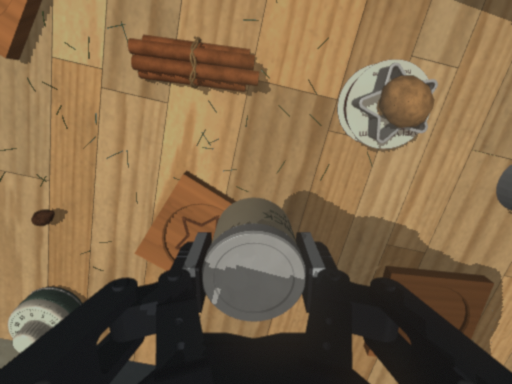

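Wrist view: the tin is held upright at (255,270) between the pads. The pile is at (390,103), with the nut sitting off-centre on the star.

Emit:
play_rows([
  {"dx":0.05,"dy":-0.0625,"dz":0,"rx":0,"ry":0,"rz":0},
  {"dx":0.1,"dy":-0.125,"dz":0,"rx":0,"ry":0,"rz":0},
  {"dx":0.15,"dy":-0.1875,"dz":0,"rx":0,"ry":0,"rz":0},
  {"dx":0.2,"dy":-0.25,"dz":0,"rx":0,"ry":0,"rz":0},
  {"dx":0.25,"dy":-0.313,"dz":0.02,"rx":0,"ry":0,"rz":0},
  {"dx":0.3,"dy":-0.37,"dz":0.04,"rx":0,"ry":0,"rz":0},
  {"dx":0.33,"dy":-0.41,"dz":0.07,"rx":0,"ry":0,"rz":0},
  {"dx":0.332,"dy":-0.415,"dz":0.1,"rx":0,"ry":0,"rz":0},
])

```text
time: 5.18
eef_pos: [0.6607, 0.177, 0.0716]
tool_rot: [[0.974, 0.228, 0.004], [0.228, -0.974, 0.005], [0.005, -0.004, -1.0]]
force: [0.2, 1.0, -0.8]
opening: 0.0451
finger_force: 31.2
```

```bash
python3 - <<'E'
from h import *
p=shot('scene');q=shot('side')
for n,k,s,z0,z1,g in [('tin_tray_seat','sq',.084,0,.014,(.6606,.1716,.014))]:
    H=[(i,pick(n,i,g)) for i in (p,q)]; H=[h for h in H if h[1] is not None]
    if H: r=fit(H,k,s,z0,z1,g); print(n,len(H),np.round(r.x,4),round(r.fun,3))
go((.6606,.1716,.03),(.6606,.1716,.024))
E
```

```text
tin_tray_seat 2 [0.6604 0.1733 1.2016] -0.939
t 5.38 tcp [0.6582 0.168  0.0714] yaw y-axis deg -77.2 op 0.0449
(0.6606, 0.1716, 0.03) norm [ 0.0064 -0.006   0.0828] rows 1.0
(0.6606, 0.1716, 0.024) norm [ 0.0065 -0.0061  0.0948] rows 1.1
```

Emit:
play_rows([
  {"dx":0.0065,"dy":-0.006,"dz":0.03,"rx":0,"ry":0,"rz":0},
  {"dx":0.0065,"dy":-0.006,"dz":0.06,"rx":0,"ry":0,"rz":0},
  {"dx":0.0065,"dy":-0.006,"dz":0.08,"rx":0,"ry":0,"rz":0},
  {"dx":0.0065,"dy":-0.006,"dz":0.09,"rx":0,"ry":0,"rz":0},
  {"dx":0.0065,"dy":-0.006,"dz":0.095,"rx":0,"ry":0,"rz":0},
  {"dx":0.0065,"dy":-0.006,"dz":0.097,"rx":0,"ry":0,"rz":0},
  {"dx":0.0065,"dy":-0.006,"dz":0.097,"rx":0,"ry":0,"rz":0},
  {"dx":0.0065,"dy":-0.006,"dz":0.097,"rx":0,"ry":0,"rz":0},
])

```text
time: 6.05
eef_pos: [0.6616, 0.1729, 0.0232]
tool_rot: [[0.975, 0.221, 0.001], [0.221, -0.975, 0.0], [0.001, 0.0, -1.0]]
force: [-0.6, -1.4, 2.2]
opening: 0.0453
finger_force: 31.3
```

```bash
python3 -c "
from h import *
shot('scene','s2');go((.6606,.1716,.024))"
```

```text
t 6.1 tcp [0.6616 0.1729 0.0232] yaw y-axis deg -77.2 op 0.045
(0.6606, 0.1716, 0.024) norm [-0.0025  0.0021 -0.0016] rows 0.0
```

Emit:
play_rows([
  {"dx":0,"dy":0,"dz":0,"rx":0,"ry":0,"rz":0},
  {"dx":0,"dy":0,"dz":0,"rx":0,"ry":0,"rz":0},
  {"dx":0,"dy":0,"dz":0,"rx":0,"ry":0,"rz":0},
  {"dx":0,"dy":0,"dz":0,"rx":0,"ry":0,"rz":0},
  {"dx":0,"dy":0,"dz":-0.04,"rx":0,"ry":0,"rz":0},
  {"dx":0,"dy":0,"dz":-0.1,"rx":0,"ry":0,"rz":0},
  {"dx":0,"dy":0,"dz":-0.18,"rx":0,"ry":0,"rz":0},
  {"dx":0,"dy":0,"dz":-0.26,"rx":0,"ry":0,"rz":0},
], grip=-1)

```text
time: 6.77
eef_pos: [0.6605, 0.1733, 0.153]
tool_rot: [[0.975, 0.222, -0.002], [0.222, -0.975, -0.001], [-0.002, 0.0, -1.0]]
force: [0.8, -0.5, 0.1]
opening: 0.0852
finger_force: 0.0
```

```bash
python3 - <<'E'
from h import *
P=[shot('scene'),shot('side')]
g=(.661,.172,.03)
for p in P: print([ (round(r['score'],2),np.round(r['at'],3)) for r in finder.look_for('spice_tin',p)[:2]])
H=[(i,pick('spice_tin',i,g)) for i in P]; H=[h for h in H if h[1] is not None]
if H: r=fit(H,'c',.046,.009,.057,g); print(len(H),np.round(r.x,4),round(r.fun,3))
go((.60,-.10,.2))
E
```

```text
[(0.67, array([0.652, 0.177, 0.056])), (0.23, array([0.453, 0.277, 0.017]))]
[(0.68, array([ 0.623, -0.177,  0.019])), (0.54, array([0.661, 0.161, 0.051]))]
2 [0.6634 0.1722 0.0661] -0.893
t 7.07 tcp [0.6605 0.1734 0.1515] yaw y-axis deg -77.2 op 0.0854
(0.6, -0.1, 0.2) norm [-0.2395  0.5062 -0.0966] rows 6.8
```

Tin placed. Now to a view over the pile.

Emit:
play_rows([
  {"dx":-0.03,"dy":0.065,"dz":-0.06,"rx":0,"ry":0,"rz":0},
  {"dx":-0.07,"dy":0.14,"dz":-0.09,"rx":0,"ry":0,"rz":0},
  {"dx":-0.105,"dy":0.22,"dz":-0.1,"rx":0,"ry":0,"rz":0},
  {"dx":-0.14,"dy":0.295,"dz":-0.1,"rx":0,"ry":0,"rz":0},
  {"dx":-0.175,"dy":0.37,"dz":-0.1,"rx":0,"ry":0,"rz":0},
  {"dx":-0.21,"dy":0.44,"dz":-0.1,"rx":0,"ry":0,"rz":0},
  {"dx":-0.24,"dy":0.5,"dz":-0.1,"rx":0,"ry":0,"rz":0},
  {"dx":-0.24,"dy":0.506,"dz":-0.1,"rx":0,"ry":0,"rz":0},
])

```text
time: 7.73
eef_pos: [0.5967, -0.1093, 0.2011]
tool_rot: [[0.977, 0.212, -0.004], [0.212, -0.977, -0.004], [-0.005, 0.003, -1.0]]
force: [-0.9, 0.1, 0.3]
opening: 0.0858
finger_force: 0.0
```

```bash
python3 - <<'E'
from h import *
import time
for i in range(3): p=shot('wrist','w2')
print(np.round(p['position'],4),np.round(p['orientation'],3).tolist(),p['intrinsics'][0][0])
for n in ['walnut','star_cutter','reel']:
    for r in finder.look_for(n,p)[:2]: print(n,round(r['score'],2),np.round(r['at'],4),np.round(proj(p,r['at'])))
    for r in finder.trace(n,p)[:1]: h=hull(r['region']); print(cv2.minEnclosingCircle(h),cv2.fitEllipse(h))
g=(.637,-.157,.02)
h=pick('reel',p,g); r=fit([(p,h)],'c',.068,0,.026,g); print('reel',r.x,r.fun)
g=(.637,-.157,.058)
h=pick('walnut',p,g)
if h is not None: r=fit([(p,h)],'c',.0355,.05,.058,g); print('nut',r.x,r.fun)
go()
E
```

```text
[ 0.6743 -0.0856  0.3428] [[0.218, -0.93, -0.296], [-0.976, -0.209, -0.065], [-0.001, 0.303, -0.953]] 289.916509988095
walnut 0.63 [ 0.644  -0.151   0.0716] [315. 146.]
((312.5, 148.0), 18.200374603271484) ((312.222412109375, 148.47116088867188), (32.567378997802734, 36.415069580078125), 127.06774139404297)
star_cutter 0.72 [ 0.6359 -0.1503  0.0519] [308. 151.]
((296.8999938964844, 156.39999389648438), 18.62722396850586) ((296.23162841796875, 155.57177734375), (21.685678482055664, 39.7797966003418), 154.5645751953125)
reel 0.6 [ 0.6418 -0.1471  0.0272] [303. 141.]
((308.2636413574219, 145.0), 32.415809631347656) ((307.93536376953125, 144.58709716796875), (61.982940673828125, 64.10303497314453), 76.15470886230469)
reel [ 0.63708683 -0.15562174  0.07406113] -0.9135057675206827
nut [ 0.63897294 -0.15279593  0.02203561] -0.8590296019873751
t 8.28 tcp [ 0.6005 -0.0989  0.2024] yaw y-axis deg -77.1 op 0.0853
```

View pics/w2.png

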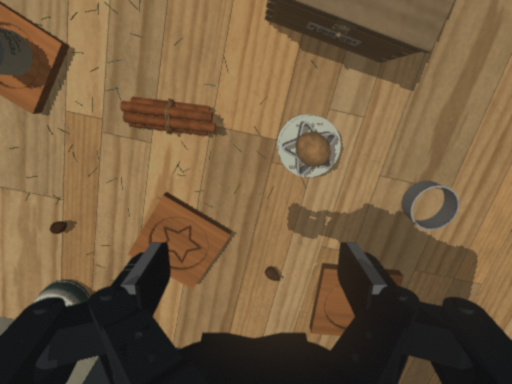

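Wrist view: the nut is at (313,148) on the star at (308,147), which sits on the round reel. The decoy ring is at (430,205), and the box front is at about (350,50). Now I'll refine the nut and the clearance to the box.

```bash
python3 - <<'E'
from h import *
p=shot('wrist'); 
h=hull(finder.trace('walnut',p)[0]['region']); c=cv2.fitEllipse(h)[0]; n=ray(p,c,.058); print('nut',n,c)
print('box corners',ray(p,(268,20),0),ray(p,(385,62),0),ray(p,(425,45),0.0))
im=p['pixels'][105:190,265:350]; cv2.imwrite('pics/c3.png',cv2.resize(im,(595,595),interpolation=cv2.INTER_CUBIC)[:,:,::-1])
go((n[0],n[1],.13),(n[0],n[1],.051))
E
```

```text
nut [ 0.63965862 -0.15234017  0.058     ] (315.2112121582031, 151.28627014160156)
box corners [ 0.75470504 -0.0784896   0.        ] [ 0.74388264 -0.21278948  0.        ] [ 0.76939783 -0.24866033  0.        ]
t 8.38 tcp [ 0.6004 -0.0994  0.2025] yaw y-axis deg -77.1 op 0.0856
(np.float64(0.6396586241899226), np.float64(-0.15234017228950125), 0.13) norm [0.0529 0.1207 0.145 ] rows 2.3
(np.float64(0.6396586241899226), np.float64(-0.15234017228950125), 0.051) norm [0.0529 0.1207 0.303 ] rows 4.0
```

View pics/c3.png

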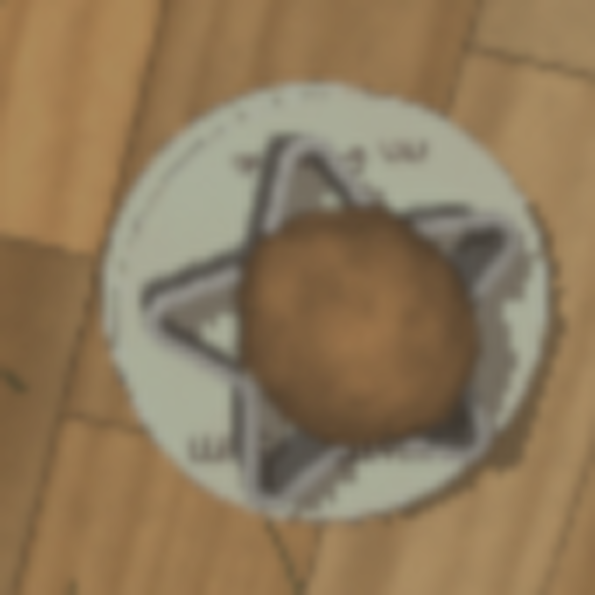

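The crop shows the nut in the middle of the star's right side, with the star points visible at (300,140), (150,305), (265,500), (475,440) and (515,225). The box is over 100 mm away.

Emit:
play_rows([
  {"dx":0.03,"dy":0.06,"dz":0.03,"rx":0,"ry":0,"rz":0},
  {"dx":0.053,"dy":0.11,"dz":0.07,"rx":0,"ry":0,"rz":0},
  {"dx":0.053,"dy":0.121,"dz":0.12,"rx":0,"ry":0,"rz":0},
  {"dx":0.053,"dy":0.121,"dz":0.18,"rx":0,"ry":0,"rz":0},
  {"dx":0.053,"dy":0.121,"dz":0.24,"rx":0,"ry":0,"rz":0},
  {"dx":0.053,"dy":0.121,"dz":0.28,"rx":0,"ry":0,"rz":0},
  {"dx":0.053,"dy":0.121,"dz":0.302,"rx":0,"ry":0,"rz":0},
  {"dx":0.053,"dy":0.121,"dz":0.302,"rx":0,"ry":0,"rz":0},
])

```text
time: 9.05
eef_pos: [0.6384, -0.1526, 0.0491]
tool_rot: [[0.975, 0.222, -0.004], [0.222, -0.975, 0.001], [-0.004, -0.002, -1.0]]
force: [0.3, 0.1, -0.4]
opening: 0.0857
finger_force: 0.0
```

Emit:
play_rows([
  {"dx":0,"dy":0,"dz":0,"rx":0,"ry":0,"rz":0},
  {"dx":0,"dy":0,"dz":0,"rx":0,"ry":0,"rz":0},
  {"dx":0,"dy":0,"dz":0,"rx":0,"ry":0,"rz":0},
  {"dx":0,"dy":0,"dz":0,"rx":0,"ry":0,"rz":0},
  {"dx":0,"dy":0,"dz":0,"rx":0,"ry":0,"rz":0},
  {"dx":0,"dy":0,"dz":0,"rx":0,"ry":0,"rz":0},
  {"dx":0,"dy":0,"dz":0,"rx":0,"ry":0,"rz":0},
  {"dx":0,"dy":0,"dz":0,"rx":0,"ry":0,"rz":0},
], grip=1, force=20)

```text
time: 9.72
eef_pos: [0.6403, -0.1532, 0.0523]
tool_rot: [[0.975, 0.222, 0.001], [0.222, -0.975, -0.0], [0.001, 0.001, -1.0]]
force: [0.9, 0.3, 5.4]
opening: 0.0326
finger_force: 20.0
```

```bash
python3 -c "
from h import *
go((.451,.2741,.13),(.451,.2741,.02))"
```

```text
t 9.72 tcp [ 0.6403 -0.1532  0.0523] yaw y-axis deg -77.2 op 0.0326
(0.451, 0.2741, 0.13) norm [-0.1793 -0.9172 -0.1563] rows 11.4
(0.451, 0.2741, 0.02) norm [-0.1796 -0.9173  0.0637] rows 11.2
```

Emit:
play_rows([
  {"dx":0,"dy":0,"dz":-0.02,"rx":0,"ry":0,"rz":0},
  {"dx":0,"dy":0,"dz":-0.06,"rx":0,"ry":0,"rz":0},
  {"dx":0,"dy":0,"dz":-0.13,"rx":0,"ry":0,"rz":0},
  {"dx":-0.01,"dy":-0.05,"dz":-0.17,"rx":0,"ry":0,"rz":0},
  {"dx":-0.025,"dy":-0.12,"dz":-0.18,"rx":0,"ry":0,"rz":0},
  {"dx":-0.04,"dy":-0.2,"dz":-0.18,"rx":0,"ry":0,"rz":0},
  {"dx":-0.055,"dy":-0.28,"dz":-0.18,"rx":0,"ry":0,"rz":0},
  {"dx":-0.07,"dy":-0.36,"dz":-0.18,"rx":0,"ry":0,"rz":0},
])

```text
time: 10.38
eef_pos: [0.5644, 0.016, 0.1422]
tool_rot: [[0.975, 0.221, 0.0], [0.221, -0.975, 0.0], [0.0, -0.0, -1.0]]
force: [0.5, 1.8, -0.6]
opening: 0.0329
finger_force: 19.9
```

Emit:
play_rows([
  {"dx":-0.015,"dy":-0.08,"dz":0,"rx":0,"ry":0,"rz":0},
  {"dx":-0.03,"dy":-0.16,"dz":0,"rx":0,"ry":0,"rz":0},
  {"dx":-0.045,"dy":-0.24,"dz":0,"rx":0,"ry":0,"rz":0},
  {"dx":-0.06,"dy":-0.32,"dz":0,"rx":0,"ry":0,"rz":0},
  {"dx":-0.075,"dy":-0.39,"dz":0,"rx":0,"ry":0,"rz":0},
  {"dx":-0.08,"dy":-0.42,"dz":0,"rx":0,"ry":0,"rz":0},
  {"dx":-0.08,"dy":-0.43,"dz":0,"rx":0,"ry":0,"rz":0},
  {"dx":-0.08,"dy":-0.43,"dz":0,"rx":0,"ry":0,"rz":0},
])

```text
time: 11.05
eef_pos: [0.4783, 0.2169, 0.1418]
tool_rot: [[0.974, 0.225, -0.0], [0.225, -0.974, 0.0], [-0.0, -0.0, -1.0]]
force: [0.6, 0.4, -0.1]
opening: 0.0326
finger_force: 19.9
```

```bash
python3 - <<'E'
from h import *
for i in range(5): p=shot('wrist','w4')
for r in finder.look_for('nut_block_seat',p)[:3]: print(round(r['score'],2),np.round(r['at'],4),np.round(proj(p,r['at'])))
g=(.451,.274,.014); h=pick('nut_block_seat',p,g)
if h is not None: r=fit([(p,h)],'sq',.066,0,.014,g); print('block',r.x,r.fun)
L=finder.trace('walnut',p)
if L: c=cv2.fitEllipse(hull(L[0]['region']));e=telemetry.observe()['eef_pos'];print(c,ray(p,c[0],e[2]+.007))
go((.451,.2741,.06),(.451,.2741,.02))
E
```

```text
0.95 [0.5532 0.3839 0.0156] [77. 58.]
0.79 [0.4556 0.2756 0.0119] [187. 190.]
block [0.44940681 0.27448275 0.46643054] -0.9780301195185663
((253.71463012695312, 248.4357147216797), (62.032047271728516, 68.57896423339844), 121.15279388427734) [0.48120304 0.21432817 0.14852497]
t 11.45 tcp [0.4792 0.2145 0.1415] yaw y-axis deg -77.3 op 0.0331
(0.451, 0.2741, 0.06) norm [-0.0288 -0.1288  0.163 ] rows 2.5
(0.451, 0.2741, 0.02) norm [-0.0288 -0.1288  0.243 ] rows 3.3
```

View pics/w4.png

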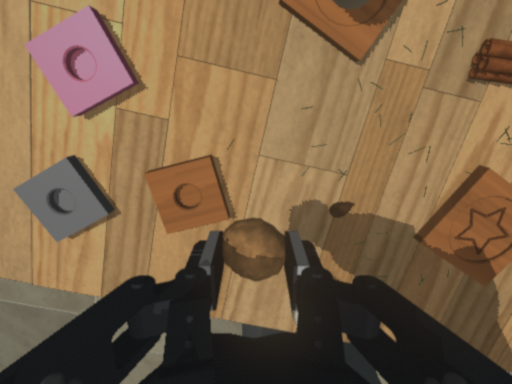

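Wrist view: the nut is held at (254,248), and the wooden block's dimple is at (187,195). Lowering onto it.

Emit:
play_rows([
  {"dx":-0.015,"dy":-0.06,"dz":0.02,"rx":0,"ry":0,"rz":0},
  {"dx":-0.03,"dy":-0.115,"dz":0.06,"rx":0,"ry":0,"rz":0},
  {"dx":-0.0325,"dy":-0.13,"dz":0.11,"rx":0,"ry":0,"rz":0},
  {"dx":-0.0325,"dy":-0.13,"dz":0.17,"rx":0,"ry":0,"rz":0},
  {"dx":-0.0325,"dy":-0.13,"dz":0.21,"rx":0,"ry":0,"rz":0},
  {"dx":-0.0325,"dy":-0.13,"dz":0.235,"rx":0,"ry":0,"rz":0},
  {"dx":-0.0325,"dy":-0.13,"dz":0.243,"rx":0,"ry":0,"rz":0},
  {"dx":-0.0325,"dy":-0.13,"dz":0.243,"rx":0,"ry":0,"rz":0},
])

```text
time: 12.12
eef_pos: [0.4491, 0.275, 0.0192]
tool_rot: [[0.975, 0.221, -0.0], [0.221, -0.975, -0.0], [-0.0, 0.0, -1.0]]
force: [0.9, -0.3, 1.3]
opening: 0.0323
finger_force: 19.8
```

```bash
python3 -c "
from h import *
s=telemetry.observe();print(s['force']);go((.449,.2743,.019))"
```

```text
[ 0.8695267  -0.29663937  1.25867056]
t 12.12 tcp [0.4491 0.275  0.0192] yaw y-axis deg -77.2 op 0.0323
(0.449, 0.2743, 0.019) norm [-0.0004  0.0012  0.0004] rows 0.0
```

Emit:
play_rows([
  {"dx":0,"dy":0,"dz":0,"rx":0,"ry":0,"rz":0},
  {"dx":0,"dy":0,"dz":0,"rx":0,"ry":0,"rz":0},
  {"dx":0,"dy":0,"dz":0,"rx":0,"ry":0,"rz":0},
  {"dx":0,"dy":0,"dz":0,"rx":0,"ry":0,"rz":0},
  {"dx":0,"dy":0,"dz":-0.03,"rx":0,"ry":0,"rz":0},
  {"dx":0,"dy":0,"dz":-0.09,"rx":0,"ry":0,"rz":0},
  {"dx":0,"dy":0,"dz":-0.17,"rx":0,"ry":0,"rz":0},
  {"dx":0,"dy":0.05,"dz":-0.23,"rx":0,"ry":0,"rz":0},
], grip=-1)

```text
time: 12.78
eef_pos: [0.4535, 0.2551, 0.137]
tool_rot: [[0.974, 0.228, 0.0], [0.228, -0.974, 0.003], [0.001, -0.002, -1.0]]
force: [2.1, 1.8, -0.1]
opening: 0.0851
finger_force: 0.0
```

```bash
python3 - <<'E'
from h import *
for i in range(4): p=shot('wrist','w5')
L=finder.trace('walnut',p)
for r in L[:2]: c=cv2.fitEllipse(hull(r['region']));print(r['score'],c,ray(p,c[0],.024))
q=shot('scene')
for r in finder.look_for('walnut',q)[:2]: print(r['score'],r['at'])
c=cv2.resize(p['pixels'][:,100:400],(600,768))[150:600]
cv2.imwrite('pics/w5.png',c[:,:,::-1])
go((.60,-.12,.2))
E
```

```text
0.74 ((225.57330322265625, 185.9126739501953), (34.98173904418945, 39.91153335571289), 136.52139282226562) [0.4496001  0.27570931 0.024     ]
0.72 ((227.14013671875, 180.22869873046875), (89.63035583496094, 96.00791931152344), 147.4541778564453) [0.45524263 0.27535663 0.024     ]
0.55 [0.4429, 0.278, 0.0362]
t 13.13 tcp [0.4534 0.2513 0.1341] yaw y-axis deg -77.1 op 0.0854
(0.6, -0.12, 0.2) norm [ 0.1202  0.7892 -0.1318] rows 9.7
```

View pics/w5.png

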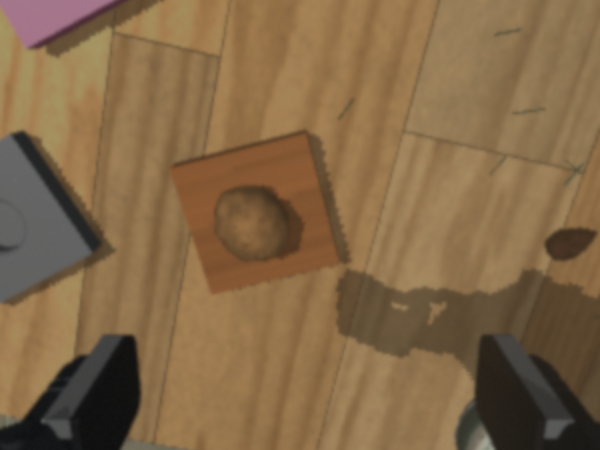

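The nut is seated centrally on the wooden block (crop (252,222)). Back to the pile for the star.

Emit:
play_rows([
  {"dx":0.01,"dy":0.07,"dz":-0.03,"rx":0,"ry":0,"rz":0},
  {"dx":0.02,"dy":0.15,"dz":-0.06,"rx":0,"ry":0,"rz":0},
  {"dx":0.035,"dy":0.23,"dz":-0.09,"rx":0,"ry":0,"rz":0},
  {"dx":0.045,"dy":0.31,"dz":-0.1,"rx":0,"ry":0,"rz":0},
  {"dx":0.06,"dy":0.39,"dz":-0.1,"rx":0,"ry":0,"rz":0},
  {"dx":0.07,"dy":0.47,"dz":-0.1,"rx":0,"ry":0,"rz":0},
  {"dx":0.08,"dy":0.55,"dz":-0.1,"rx":0,"ry":0,"rz":0},
  {"dx":0.095,"dy":0.63,"dz":-0.1,"rx":0,"ry":0,"rz":0},
])

```text
time: 13.8
eef_pos: [0.57, -0.0471, 0.1836]
tool_rot: [[0.975, 0.223, -0.003], [0.223, -0.975, 0.0], [-0.003, -0.001, -1.0]]
force: [0.7, 0.9, -0.4]
opening: 0.0855
finger_force: 0.0
```

Emit:
play_rows([
  {"dx":0.01,"dy":0.07,"dz":0,"rx":0,"ry":0,"rz":0},
  {"dx":0.025,"dy":0.13,"dz":0,"rx":0,"ry":0,"rz":0},
  {"dx":0.025,"dy":0.15,"dz":0,"rx":0,"ry":0,"rz":0},
  {"dx":0.025,"dy":0.15,"dz":0,"rx":0,"ry":0,"rz":0},
  {"dx":0.025,"dy":0.15,"dz":0,"rx":0,"ry":0,"rz":0},
  {"dx":0.025,"dy":0.15,"dz":0,"rx":0,"ry":0,"rz":0},
])

```text
time: 14.3
eef_pos: [0.5985, -0.1139, 0.184]
tool_rot: [[0.975, 0.224, -0.002], [0.224, -0.975, 0.001], [-0.002, -0.002, -1.0]]
force: [-1.4, -0.0, -0.8]
opening: 0.0859
finger_force: 0.0
```

```bash
python3 - <<'E'
from h import *
p=shot('wrist')
np.save('p6.npy',p,allow_pickle=True)
for n,z,d in [('star_cutter',.048,None),('reel',.026,.068)]:
    for r in finder.trace(n,p)[:1]:
        h=hull(r['region']); print(n,r['score'],cv2.minEnclosingCircle(h),ray(p,cv2.minEnclosingCircle(h)[0],z),cv2.approxPolyDP(h[:,None],3,True)[:,0].tolist())
g=(.637,-.156,.02);h=pick('reel',p,g); r=fit([(p,h)],'c',.068,0,.026,g); print('reel',r.x,r.fun)
u,v=np.round(proj(p,(.637,-.156,.04))).astype(int);print(u,v)
im=p['pixels'][v-40:v+40,u-40:u+40]; cv2.imwrite('pics/c6.png',cv2.resize(im,(560,560),interpolation=cv2.INTER_CUBIC)[:,:,::-1])
go()
E
```

```text
star_cutter 0.93 ((302.4928283691406, 149.74948120117188), 29.9777889251709) [ 0.63713367 -0.15275487  0.048     ] [[329.0, 136.0], [324.0, 169.0], [289.0, 176.0], [273.0, 149.0], [294.0, 121.0]]
reel 0.59 ((301.5672607421875, 145.1462860107422), 33.57075119018555) [ 0.63865426 -0.15493997  0.026     ] [[334.0, 151.0], [327.0, 165.0], [286.0, 174.0], [271.0, 158.0], [269.0, 137.0], [285.0, 116.0], [307.0, 113.0], [329.0, 126.0]]
reel [ 0.63686    -0.15601369  0.02898342] -0.9150098745341173
304 149
t 14.5 tcp [ 0.599  -0.1144  0.185 ] yaw y-axis deg -77.1 op 0.0853
```

View pics/c6.png

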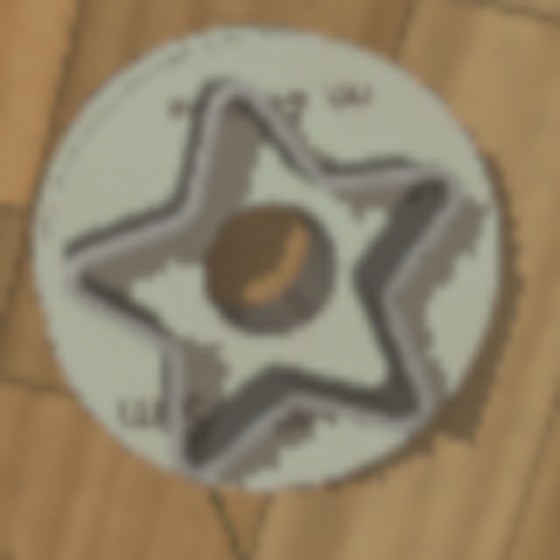

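The crop shows the star's top-rim tips at (228,82), (455,182), (430,412), (190,468) and (70,268). I'll fit its centre and turn from these.

```bash
python3 - <<'E'
from h import *
p=np.load('p6.npy',allow_pickle=True).item()
T=np.array([ray(p,(264+x/7-.43,109+y/7-.43),.048)[:2] for x,y in [(228,82),(455,182),(430,412),(190,468),(70,268)]])
c=T.mean(0);print('c',c,'tips',np.round(T-c,4).tolist(),np.round(np.linalg.norm(T-c,axis=1),4))
a=np.degrees(np.arctan2(*(T-c).T[::-1]));print(np.round(a,1))
s=telemetry.observe();R=np.array(s['tool_rot']);ya=np.degrees(np.arctan2(R[1,1],R[0,1]))
for i in range(5):
    j=(i+2)%5; d=T[j]-T[i]; an=np.degrees(np.arctan2(d[1],d[0])); print(i,j,'len',round(np.linalg.norm(d),4),'mid',np.round((T[i]+T[j])/2,4),'turn world',round((an-ya+90)%180-90,1))
go()
E
```

```text
c [ 0.63757195 -0.15292473] tips [[0.0249, 0.0135], [0.019, -0.0199], [-0.0123, -0.0261], [-0.0277, 0.0045], [-0.004, 0.028]] [0.0283 0.0276 0.0288 0.028  0.0283]
[  28.6  -46.3 -115.1  170.7   98.1]
0 2 len 0.0543 mid [ 0.6439 -0.1592] turn world -56.1
1 3 len 0.0527 mid [ 0.6333 -0.1606] turn world 49.4
2 4 len 0.0547 mid [ 0.6294 -0.152 ] turn world -21.6
3 0 len 0.0533 mid [ 0.6362 -0.1439] turn world 86.8
4 1 len 0.0532 mid [ 0.6451 -0.1489] turn world 12.7
t 14.5 tcp [ 0.599  -0.1144  0.185 ] yaw y-axis deg -77.1 op 0.0853
```

Emit:
play_rows([
  {"dx":0.03,"dy":0.04,"dz":0.02,"rx":0,"ry":0,"rz":-0.15},
  {"dx":0.07,"dy":0.088,"dz":0.05,"rx":0,"ry":0,"rz":-0.35},
  {"dx":0.0716,"dy":0.0888,"dz":0.11,"rx":0,"ry":0,"rz":-0.489},
  {"dx":0.0716,"dy":0.0888,"dz":0.17,"rx":0,"ry":0,"rz":-0.489},
  {"dx":0.0716,"dy":0.0888,"dz":0.23,"rx":0,"ry":0,"rz":-0.489},
  {"dx":0.0716,"dy":0.0888,"dz":0.28,"rx":0,"ry":0,"rz":-0.489},
  {"dx":0.0716,"dy":0.0888,"dz":0.303,"rx":0,"ry":0,"rz":-0.489},
  {"dx":0.0716,"dy":0.0888,"dz":0.303,"rx":0,"ry":0,"rz":-0.489},
])

```text
time: 15.17
eef_pos: [0.6424, -0.1503, 0.031]
tool_rot: [[0.892, 0.452, -0.004], [0.452, -0.892, 0.001], [-0.003, -0.003, -1.0]]
force: [0.2, 0.7, -0.1]
opening: 0.0853
finger_force: 0.0
```

```bash
python3 - <<'E'
from h import *
go((.6438,-.1497,.033))
E
```

```text
t 15.17 tcp [ 0.6424 -0.1503  0.031 ] yaw y-axis deg -63.1 op 0.0853
(0.6438, -0.1497, 0.033) norm [ 0.003   0.0001 -0.0041] rows 0.1
```

Raise 2 mm and close.

Emit:
play_rows([
  {"dx":0.003,"dy":0,"dz":-0.003,"rx":0,"ry":0,"rz":0},
  {"dx":0.003,"dy":0,"dz":-0.003,"rx":0,"ry":0,"rz":0},
  {"dx":0.003,"dy":0,"dz":-0.003,"rx":0,"ry":0,"rz":0},
  {"dx":0.003,"dy":0,"dz":-0.003,"rx":0,"ry":0,"rz":0},
  {"dx":0.003,"dy":0,"dz":-0.003,"rx":0,"ry":0,"rz":0},
  {"dx":0.003,"dy":0,"dz":-0.003,"rx":0,"ry":0,"rz":0},
  {"dx":0.003,"dy":0,"dz":-0.003,"rx":0,"ry":0,"rz":0},
], grip=1, force=20)

```text
time: 15.75
eef_pos: [0.6467, -0.1507, 0.0374]
tool_rot: [[0.892, 0.452, 0.004], [0.452, -0.892, -0.0], [0.003, 0.002, -1.0]]
force: [-0.9, 0.7, 6.0]
opening: 0.0536
finger_force: 20.2
```

```bash
python3 - <<'E'
from h import *
go((.4815,-.0312,.12))
E
```

```text
t 15.75 tcp [ 0.6467 -0.1507  0.0374] yaw y-axis deg -63.2 op 0.0536
(0.4815, -0.0312, 0.12) norm [-0.1863 -0.3622 -0.1665] rows 5.3
```

Emit:
play_rows([
  {"dx":0,"dy":0,"dz":-0.02,"rx":0,"ry":0,"rz":0},
  {"dx":0,"dy":0,"dz":-0.07,"rx":0,"ry":0,"rz":0},
  {"dx":0,"dy":0,"dz":-0.13,"rx":0,"ry":0,"rz":0},
  {"dx":-0.02,"dy":-0.05,"dz":-0.16,"rx":0,"ry":0,"rz":0},
  {"dx":-0.06,"dy":-0.12,"dz":-0.16,"rx":0,"ry":0,"rz":0},
  {"dx":-0.09,"dy":-0.18,"dz":-0.16,"rx":0,"ry":0,"rz":0},
  {"dx":-0.12,"dy":-0.24,"dz":-0.16,"rx":0,"ry":0,"rz":0},
  {"dx":-0.13,"dy":-0.26,"dz":-0.16,"rx":0,"ry":0,"rz":0},
])

```text
time: 16.42
eef_pos: [0.5246, -0.0614, 0.1165]
tool_rot: [[0.891, 0.453, -0.002], [0.453, -0.891, 0.001], [-0.001, -0.002, -1.0]]
force: [-0.2, 1.3, -0.8]
opening: 0.0534
finger_force: 21.2
```

```bash
python3 - <<'E'
from h import *
for i in range(4): p=shot('wrist','w7')
e=telemetry.observe()['eef_pos']
for r in finder.trace('star_cutter',p)[:1]:
    h=hull(r['region']);c=cv2.minEnclosingCircle(h);print(r['score'],c,'off',ray(p,c[0],e[2]+.012)-e)
g=(.4815,-.0312,.014);h=pick('star_tray_seat',p,g)
if h is not None: r=fit([(p,h)],'sq',.096,0,.014,g); print('tray',r.x,r.fun)
go((.490,-.029,.12),(.490,-.029,.0185))
E
```

```text
0.68 ((253.72488403320312, 262.5570373535156), 54.60455322265625) off [-0.00415796 -0.00069291  0.012     ]
tray [ 0.48062134 -0.03067941  1.21033157] -0.7986734008803554
t 16.72 tcp [ 0.5302 -0.065   0.1155] yaw y-axis deg -63.2 op 0.0531
(0.49, -0.029, 0.12) norm [-0.0394 -0.1005 -0.0091] rows 1.3
(0.49, -0.029, 0.0185) norm [-0.0397 -0.1008  0.1939] rows 2.7
```

View pics/w7.png

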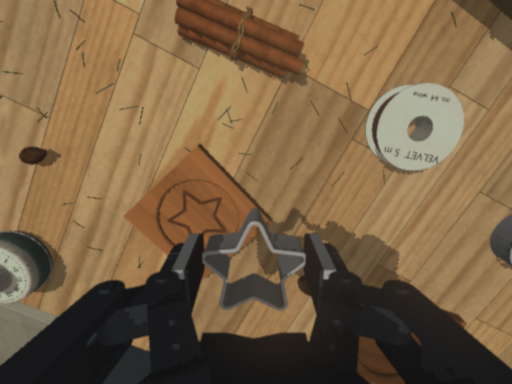

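Wrist view: the star is held flat at (254,262) and the star tray is at (197,210). The reel is now clear at (418,127).

Emit:
play_rows([
  {"dx":-0.02,"dy":-0.05,"dz":0,"rx":0,"ry":0,"rz":0},
  {"dx":-0.04,"dy":-0.095,"dz":0.03,"rx":0,"ry":0,"rz":0},
  {"dx":-0.0436,"dy":-0.102,"dz":0.08,"rx":0,"ry":0,"rz":0},
  {"dx":-0.0436,"dy":-0.102,"dz":0.13,"rx":0,"ry":0,"rz":0},
  {"dx":-0.0436,"dy":-0.102,"dz":0.165,"rx":0,"ry":0,"rz":0},
  {"dx":-0.0436,"dy":-0.102,"dz":0.18,"rx":0,"ry":0,"rz":0},
  {"dx":-0.0436,"dy":-0.102,"dz":0.19,"rx":0,"ry":0,"rz":0},
  {"dx":-0.0436,"dy":-0.102,"dz":0.19,"rx":0,"ry":0,"rz":0},
])

```text
time: 17.38
eef_pos: [0.4867, -0.0289, 0.0195]
tool_rot: [[0.893, 0.451, -0.0], [0.451, -0.893, -0.0], [-0.0, -0.0, -1.0]]
force: [0.2, -0.8, -0.5]
opening: 0.053
finger_force: 23.2
```

```bash
python3 - <<'E'
from h import *
p=shot('wrist')
e=telemetry.observe()['eef_pos'];print(telemetry.observe()['force'])
for r in finder.trace('star_cutter',p)[:1]:
    h=hull(r['region']);c=cv2.minEnclosingCircle(h);print(r['score'],c,'at',ray(p,c[0],.031))
g=(.4815,-.0312,.014);h=pick('star_tray_seat',p,g)
if h is not None: r=fit([(p,h)],'sq',.096,0,.014,g); print('tray',r.x,r.fun)
go((.4877,-.0295,.0204))
E
```

```text
[ 0.68608945  0.17478911 -0.06701783]
0.65 ((253.228515625, 264.60394287109375), 55.67306900024414) at [ 0.4821502  -0.03073436  0.031     ]
t 17.53 tcp [ 0.4869 -0.0288  0.0204] yaw y-axis deg -63.2 op 0.0531
(0.4877, -0.0295, 0.0204) norm [0.0009 0.0019 0.0001] rows 0.0
```

Emit:
play_rows([
  {"dx":0,"dy":0,"dz":0.002,"rx":0,"ry":0,"rz":0},
  {"dx":0,"dy":0,"dz":0.004,"rx":0,"ry":0,"rz":0},
  {"dx":0,"dy":0,"dz":0.004,"rx":0,"ry":0,"rz":0},
])

```text
time: 17.78
eef_pos: [0.4867, -0.0286, 0.0188]
tool_rot: [[0.892, 0.451, 0.002], [0.451, -0.892, -0.0], [0.001, 0.001, -1.0]]
force: [-0.6, -0.7, 9.0]
opening: 0.053
finger_force: 23.8
```

Emit:
play_rows([
  {"dx":0,"dy":0,"dz":0,"rx":0,"ry":0,"rz":0},
  {"dx":0,"dy":0,"dz":0,"rx":0,"ry":0,"rz":0},
  {"dx":0,"dy":0,"dz":0,"rx":0,"ry":0,"rz":0},
  {"dx":0,"dy":0,"dz":0,"rx":0,"ry":0,"rz":0},
  {"dx":0,"dy":0,"dz":-0.03,"rx":0,"ry":0,"rz":0},
  {"dx":0,"dy":0,"dz":-0.1,"rx":0,"ry":0,"rz":0},
  {"dx":0,"dy":0,"dz":-0.18,"rx":0,"ry":0,"rz":0},
  {"dx":0.0,"dy":0.05,"dz":-0.24,"rx":0,"ry":0,"rz":0},
], grip=-1)

```text
time: 18.45
eef_pos: [0.4955, -0.0474, 0.1398]
tool_rot: [[0.89, 0.456, -0.003], [0.456, -0.89, 0.002], [-0.002, -0.003, -1.0]]
force: [0.6, 0.4, -1.6]
opening: 0.0852
finger_force: 0.0
```

```bash
python3 - <<'E'
from h import *
for i in range(4): p=shot('wrist','w8')
for r in finder.trace('star_cutter',p)[:1]:
    h=hull(r['region']);c=cv2.minEnclosingCircle(h);print(r['score'],c,'at',ray(p,c[0],.031))
g=(.4815,-.0312,.014);h=pick('star_tray_seat',p,g)
if h is not None: r=fit([(p,h)],'sq',.096,0,.014,g); print('tray',r.x,r.fun)
g=(.637,-.156,.02);h=pick('reel',p,g)
if h is not None: r=fit([(p,h)],'c',.068,0,.026,g); print('reel',r.x,r.fun)
go((.637,-.156,.12))
E
```

```text
0.93 ((224.92379760742188, 196.56504821777344), 30.635581970214844) at [ 0.47958462 -0.03237967  0.031     ]
tray [ 0.48088259 -0.03052389 -0.35718195] -0.9836040469812323
reel [ 0.63669305 -0.1557677   0.13314845] -0.9843788817969309
t 18.8 tcp [ 0.4964 -0.0501  0.1369] yaw y-axis deg -63.1 op 0.0855
(0.637, -0.156, 0.12) norm [0.1553 0.316  0.033 ] rows 4.2
```

View pics/w8.png

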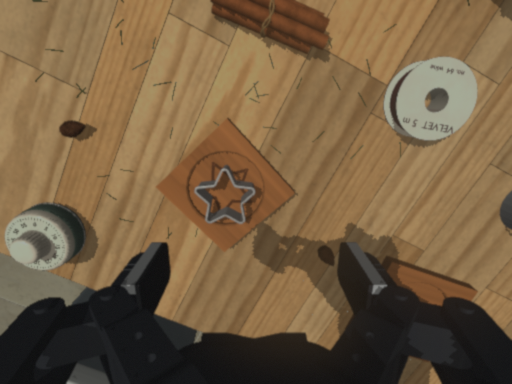

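The star lies flat in its recess at (226,195). Now the reel at (434,98).

Emit:
play_rows([
  {"dx":0.035,"dy":0.07,"dz":0,"rx":0,"ry":0,"rz":0},
  {"dx":0.07,"dy":0.145,"dz":0,"rx":0,"ry":0,"rz":0},
  {"dx":0.107,"dy":0.22,"dz":0,"rx":0,"ry":0,"rz":0},
  {"dx":0.14,"dy":0.29,"dz":0.02,"rx":0,"ry":0,"rz":0},
  {"dx":0.154,"dy":0.316,"dz":0.05,"rx":0,"ry":0,"rz":0},
  {"dx":0.154,"dy":0.316,"dz":0.08,"rx":0,"ry":0,"rz":0},
  {"dx":0.154,"dy":0.316,"dz":0.1,"rx":0,"ry":0,"rz":0},
  {"dx":0.154,"dy":0.316,"dz":0.1,"rx":0,"ry":0,"rz":0},
])

```text
time: 19.47
eef_pos: [0.635, -0.1557, 0.0841]
tool_rot: [[0.892, 0.452, -0.007], [0.452, -0.892, 0.002], [-0.005, -0.004, -1.0]]
force: [-0.2, 0.3, -0.2]
opening: 0.0854
finger_force: 0.0
```

```bash
python3 - <<'E'
from h import *
for i in range(3): p=shot('wrist')
g=(.637,-.156,.02);h=pick('reel',p,g)
if h is not None: r=fit([(p,h)],'c',.068,0,.026,g); print('reel',r.x,r.fun)
go((.6367,-.1558,.007))
E
```

```text
reel [ 0.63734645 -0.1563281   0.25121515] -0.9865632462438155
t 19.67 tcp [ 0.6374 -0.1563  0.0885] yaw y-axis deg -63.1 op 0.0854
(0.6367, -0.1558, 0.007) norm [-0.0008 -0.0015  0.1631] rows 2.0
```

Well centred; descend and close.

Emit:
play_rows([
  {"dx":-0.0008,"dy":0,"dz":0.05,"rx":0,"ry":0,"rz":0},
  {"dx":-0.0008,"dy":0,"dz":0.09,"rx":0,"ry":0,"rz":0},
  {"dx":-0.0008,"dy":0,"dz":0.125,"rx":0,"ry":0,"rz":0},
  {"dx":-0.0008,"dy":0,"dz":0.15,"rx":0,"ry":0,"rz":0},
  {"dx":-0.0008,"dy":0,"dz":0.163,"rx":0,"ry":0,"rz":0},
  {"dx":-0.0008,"dy":0,"dz":0.163,"rx":0,"ry":0,"rz":0},
])

```text
time: 20.17
eef_pos: [0.6366, -0.1568, 0.0058]
tool_rot: [[0.892, 0.452, -0.001], [0.452, -0.892, 0.0], [-0.001, -0.001, -1.0]]
force: [0.1, 0.4, 0.4]
opening: 0.0857
finger_force: 0.0
```

Emit:
play_rows([
  {"dx":0,"dy":0,"dz":0,"rx":0,"ry":0,"rz":0},
  {"dx":0,"dy":0,"dz":0,"rx":0,"ry":0,"rz":0},
  {"dx":0,"dy":0,"dz":0,"rx":0,"ry":0,"rz":0},
  {"dx":0,"dy":0,"dz":0,"rx":0,"ry":0,"rz":0},
  {"dx":0,"dy":0,"dz":0,"rx":0,"ry":0,"rz":0},
  {"dx":0,"dy":0,"dz":0,"rx":0,"ry":0,"rz":0},
], grip=1, force=30)

```text
time: 20.67
eef_pos: [0.6378, -0.1573, 0.0078]
tool_rot: [[0.892, 0.451, 0.002], [0.451, -0.892, -0.0], [0.001, 0.001, -1.0]]
force: [-1.9, 0.1, 7.0]
opening: 0.0665
finger_force: 34.2
```

```bash
python3 - <<'E'
from h import *
go((.4415,-.2807,.1))
E
```

```text
t 20.67 tcp [ 0.6378 -0.1573  0.0078] yaw y-axis deg -63.2 op 0.0665
(0.4415, -0.2807, 0.1) norm [-0.4615  0.0433 -0.185 ] rows 6.0
```

Emit:
play_rows([
  {"dx":0,"dy":0,"dz":-0.03,"rx":0,"ry":0,"rz":0},
  {"dx":0,"dy":0,"dz":-0.08,"rx":0,"ry":0,"rz":0},
  {"dx":0,"dy":0,"dz":-0.14,"rx":0,"ry":0,"rz":0},
  {"dx":-0.05,"dy":0.005,"dz":-0.16,"rx":0,"ry":0,"rz":0},
  {"dx":-0.12,"dy":0.011,"dz":-0.16,"rx":0,"ry":0,"rz":0},
  {"dx":-0.2,"dy":0.018,"dz":-0.16,"rx":0,"ry":0,"rz":0},
  {"dx":-0.27,"dy":0.025,"dz":-0.16,"rx":0,"ry":0,"rz":0},
  {"dx":-0.3,"dy":0.028,"dz":-0.16,"rx":0,"ry":0,"rz":0},
])

```text
time: 21.33
eef_pos: [0.5048, -0.2402, 0.0871]
tool_rot: [[0.894, 0.448, -0.002], [0.448, -0.894, -0.001], [-0.003, -0.0, -1.0]]
force: [-0.7, -1.2, -1.3]
opening: 0.0665
finger_force: 33.9
```

```bash
python3 - <<'E'
from h import *
for i in range(4): p=shot('wrist','w9')
e=telemetry.observe()['eef_pos'];z=e[2]-.0075
h=pick('reel',p,(e[0],e[1],z+.02))
if h is not None: r=fit([(p,h)],'c',.068,z,z+.026,e); print('reel off',r.x[:2]-e[:2],r.fun)
g=(.4415,-.2807,.014);h=pick('reel_tray_seat',p,g)
if h is not None: r=fit([(p,h)],'sq',.106,0,.014,g); print('tray',r.x,r.fun)
go((.4415,-.2807,.1),(.4415,-.2807,.0175))
E
```

```text
reel off [-0.00118128 -0.00050604] -0.9825088542742078
t 21.63 tcp [ 0.5112 -0.2365  0.0867] yaw y-axis deg -63.1 op 0.0663
(0.4415, -0.2807, 0.1) norm [-0.1642  0.0157 -0.0268] rows 2.0
(0.4415, -0.2807, 0.0175) norm [-0.1644  0.0157  0.1382] rows 2.6
```

View pics/w9.png

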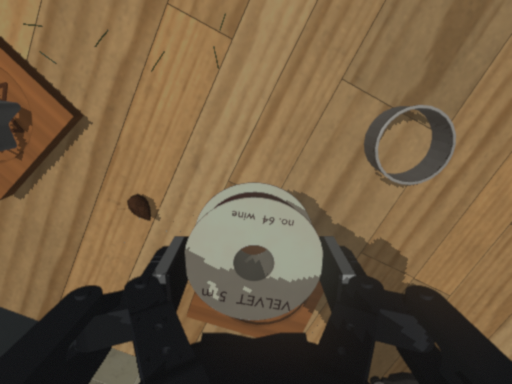

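Wrist view: the reel is held level at (254,255), with its tray below it at (250,310).

Emit:
play_rows([
  {"dx":-0.05,"dy":0.005,"dz":0,"rx":0,"ry":0,"rz":0},
  {"dx":-0.11,"dy":0.011,"dz":0,"rx":0,"ry":0,"rz":0},
  {"dx":-0.155,"dy":0.016,"dz":0.01,"rx":0,"ry":0,"rz":0},
  {"dx":-0.1616,"dy":0.0162,"dz":0.03,"rx":0,"ry":0,"rz":0},
  {"dx":-0.1616,"dy":0.0162,"dz":0.06,"rx":0,"ry":0,"rz":0},
  {"dx":-0.1616,"dy":0.0162,"dz":0.09,"rx":0,"ry":0,"rz":0},
  {"dx":-0.1616,"dy":0.0162,"dz":0.11,"rx":0,"ry":0,"rz":0},
  {"dx":-0.1616,"dy":0.0162,"dz":0.11,"rx":0,"ry":0,"rz":0},
])

```text
time: 22.3
eef_pos: [0.4415, -0.2799, 0.0297]
tool_rot: [[0.892, 0.453, -0.002], [0.453, -0.892, 0.001], [-0.001, -0.002, -1.0]]
force: [0.0, 0.0, 0.5]
opening: 0.0667
finger_force: 33.9
```

```bash
python3 - <<'E'
from h import *
P=[shot('scene'),shot('side')]
e=telemetry.observe()['eef_pos'];z=e[2]-.0075
for p in P:
    h=pick('reel_tray_seat',p,(.4415,-.28,.014))
    if h is not None: r=fit([(p,h)],'sq',.106,0,.014,(.4415,-.2807)); print('tray',r.x,r.fun)
go((.4427,-.2802,.0175))
E
```

```text
tray [ 0.44236787 -0.27918173  1.7216805 ] -0.8184258520251649
tray [ 0.43787592 -0.28138153  0.12110026] -0.8029710264275145
t 22.5 tcp [ 0.4418 -0.2809  0.032 ] yaw y-axis deg -63.1 op 0.0666
(0.4427, -0.2802, 0.0175) norm [ 0.0023 -0.0004  0.029 ] rows 0.3
```

Emit:
play_rows([
  {"dx":0.001,"dy":0,"dz":0.01,"rx":0,"ry":0,"rz":0},
  {"dx":0.001,"dy":0,"dz":0.018,"rx":0,"ry":0,"rz":0},
  {"dx":0.001,"dy":0,"dz":0.025,"rx":0,"ry":0,"rz":0},
  {"dx":0.001,"dy":0,"dz":0.029,"rx":0,"ry":0,"rz":0},
  {"dx":0.001,"dy":0,"dz":0.031,"rx":0,"ry":0,"rz":0},
  {"dx":0.001,"dy":0,"dz":0.031,"rx":0,"ry":0,"rz":0},
])

```text
time: 23.0
eef_pos: [0.4415, -0.2807, 0.0167]
tool_rot: [[0.892, 0.451, 0.0], [0.451, -0.892, -0.0], [0.0, 0.0, -1.0]]
force: [-2.4, 3.1, 13.2]
opening: 0.0664
finger_force: 35.3
```

Emit:
play_rows([
  {"dx":0,"dy":0,"dz":0,"rx":0,"ry":0,"rz":0},
  {"dx":0,"dy":0,"dz":0,"rx":0,"ry":0,"rz":0},
  {"dx":0,"dy":0,"dz":0,"rx":0,"ry":0,"rz":0},
  {"dx":0,"dy":0,"dz":0,"rx":0,"ry":0,"rz":0},
  {"dx":0,"dy":0,"dz":-0.03,"rx":0,"ry":0,"rz":0},
  {"dx":0,"dy":0,"dz":-0.1,"rx":0,"ry":0,"rz":0},
  {"dx":0,"dy":0,"dz":-0.18,"rx":0,"ry":0,"rz":0},
  {"dx":-0.05,"dy":0.0,"dz":-0.26,"rx":0,"ry":0,"rz":0},
], grip=-1)

```text
time: 23.67
eef_pos: [0.4251, -0.2891, 0.1428]
tool_rot: [[0.89, 0.455, 0.002], [0.455, -0.89, 0.001], [0.002, 0.0, -1.0]]
force: [1.4, -0.1, 0.6]
opening: 0.0854
finger_force: 0.0
```

```bash
python3 - <<'E'
from h import *
for i in range(4): p=shot('wrist','w10')
g=(.4415,-.2807,.02);h=pick('reel',p,g)
if h is not None: r=fit([(p,h)],'c',.068,.009,.035,g); print('reel',r.x,r.fun)
h=pick('reel_tray_seat',p,g)
if h is not None: r=fit([(p,h)],'sq',.106,0,.014,g); print('tray',r.x,r.fun)
P=[shot('scene'),shot('side')]
for n,k,s,z0,z1,g in [('spice_tin','c',.046,.009,.057,(.661,.172,.03)),('reel','c',.068,.009,.035,(.4415,-.28,.02)),('star_cutter','c',.057,.009,.031,(.481,-.031,.02)),('walnut','c',.0355,.01,.038,(.45,.274,.024))]:
    H=[(i,pick(n,i,g)) for i in P]; H=[h for h in H if h[1] is not None]
    if H: r=fit(H,k,s,z0,z1,g); print(n,len(H),np.round(r.x,4),round(r.fun,3))
a,b=P[0]['pixels'],P[1]['pixels']
c=lambda i,u,v,r=34: cv2.resize(i[v-r:v+r,u-r:u+r],(390,290))
uv=lambda p,g:np.round(proj(p,g)).astype(int)
T=[(.661,.172,.03),(.4415,-.28,.02),(.481,-.031,.02),(.45,.274,.024)]
m=[c(P[j]['pixels'],*uv(P[j],t)) for t,j in zip(T,[1,1,1,1])]
cv2.imwrite('pics/fin.png',np.vstack([np.hstack(m[:2]),np.hstack(m[2:])])[:,:,::-1])
go()
E
```

```text
reel [ 0.44100298 -0.28033711  0.04423865] -0.9797558668343077
tray [ 0.44039208 -0.27968691  0.11573176] -0.9916027059085466
spice_tin 2 [0.6635 0.1738 0.1751] -0.736
reel 2 [ 0.4423 -0.2804  0.059 ] -0.888
star_cutter 1 [ 0.4834 -0.0409  0.3013] -0.633
walnut 1 [ 0.4525  0.2857 -0.127 ] -0.49
t 24.47 tcp [ 0.4218 -0.2907  0.1411] yaw y-axis deg -63.2 op 0.085
```

View pics/fin.png

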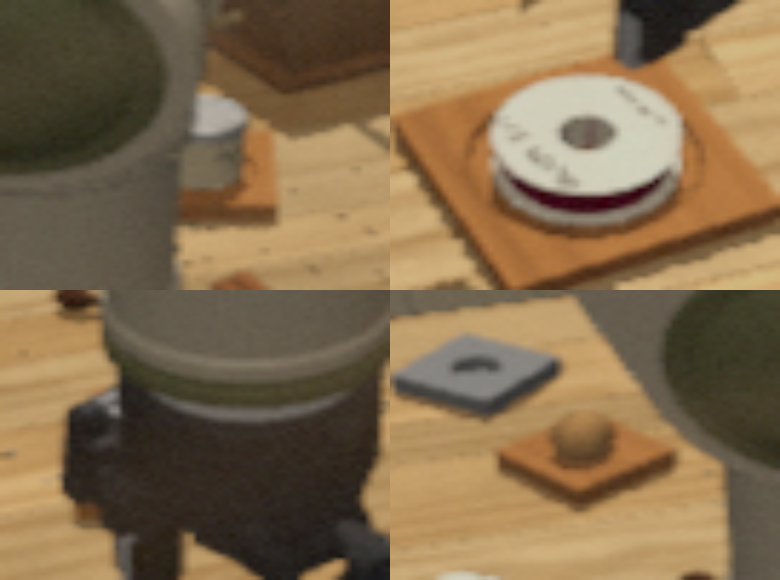

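View pics/w10.png

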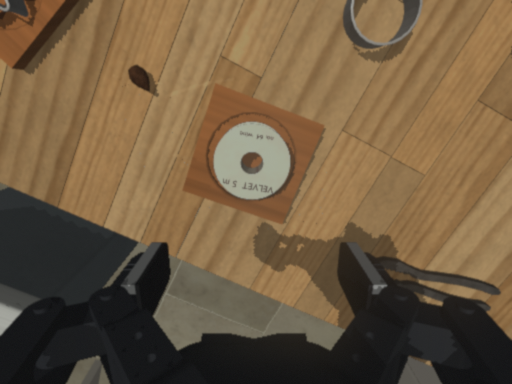

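The reel is flat in its recess (wrist view (252,160)), the nut sits in its dimple and the tin stands in its tray. I measured the star in place earlier and have not touched it since. The gripper is clear of everything, so I'll hand in.

```bash
python3 -c "
from cell import hand_in
print(hand_in())"
```

```text
the job is handed in; nothing more can be done
None
```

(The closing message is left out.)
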